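# Nest the keyed washing pots on the carrier

## Robot

A 6-joint arm with a two-finger parallel gripper is mounted at the origin on a cart in front of the work surface, level with it; the furniture and walls round the work are solid. World frame = base frame: x ahead of the robot, y to its left, z up, the work surface at z = 0. Lengths are in m, angles in degrees, forces in N, time in s.
With the tool pointing down it reaches from about 0.325 to 0.85 m from the base axis. Payload 15.5 kg.
Tool frame: the origin (TCP) lies on the centre line of the jaws, within the pads' length; the fingertips stand 19 mm ahead of it and the grasp point (between the pads) is the TCP; z points along the fingers, y is the direction in which the jaws open and shut (so a half turn about z gives the same grasp; the last joint's range is limited). The gripper opens to 91 mm and grips with 3 to 60 N. Pads are 32 mm wide; open, the fingers measure 118 mm over their backs; the gripper's body (76 mm by 178 mm) begins 60 mm behind the grasp point.
Start: joints at [-80.873, 28.281, 77.091, -0, 74.628, -5.472], TCP at [0.158, -0.605, 0.233] pointing down, gripper open.
Joint ranges: [-166.48, 166.48], [-47.26, 123.95], [12.59, 153.08], [-70.14, 250.14], [6.76, 159.57], [-176.63, 176.63]. Speed limits (degrees/s): [108.29, 108.29, 147.25, 172.46, 172.46, 172.46].

## Interface

Orientations are given as a 3x3 rotation matrix whose columns are the frame's x, y, z axes.
In Python, from station import * gives the robot as it stands. The module is installed in compiled form; this text tells all that it offers.
- The arm moves only by the shell command python3 -m crank 'ROWS' [OPENING]. ROWS is JSON, a list of rows, each a list of 6 numbers: the shift along the tool's x, y, z in m, then the turn, a rotation vector about the tool's x, y, z in rad. A call has 1 to 5 rows; each row is the pose to reach, as a shift and turn from the pose commanded when the call began, along the tool's axes at that moment; what a row does not reach only later rows make up. A row lasts 1/8 s, in which the tool goes at most 62.5 mm and 10.7 degrees, less where a joint would pass 70% of its speed; a pose out of reach is approached as far as the arm can. A call with a gripper value outside its range is refused whole. OPENING is the closure in counts, from 0 (fully open) to 255 (shut), set as the call begins (- or left out, the last holds). The fingers move at their own pace and stop on an object; the grip force is fixed at half the most. Time passes only in rows, so rows that repeat a pose let the fingers close. It gives the time, the measured TCP pose, the force and the opening at its end, in the units of the state.
- get_state(): the state, without advancing time (a new reading comes with each control period).
- get_image(name): name is "scene" or "top" or "wrist"; returns a dict with "color" (480x640x3 uint8, red, green, blue), "intrinsics" (3x3 intrinsics, pixels), "xyz" and "attitude" of the camera in the world; the wrist camera has in their place "mount" (4x4, takes a point from camera to tool coordinates, whose origin is the TCP and whose axes are the flange's). Camera axes: x right, y down, z forward; pixel columns grow to the right and rows downward; lengths in m; the calibration is good to about 2 mm. A picture is of the moment at which its call begins: read the wrist's pose just before it. There is no depth.
- sign_off(): hands the job in, once; it reports no verdict.
The state is a dict: "time": time; "joints": joint angles; "joint_vel": joint speeds; "tau": joint torques, N m; "tcp_pos": TCP position; "orientation": TCP orientation; "force": force on the tool from outside, world axes, zero at the start; "moment": the same for the moment, N m; "opening": opening from 0.0 (shut) to 1.0 (fully open).
Only numpy, scipy, OpenCV 4.12 (cv2) and the standard library are available. Lean on these libraries where they do the work, as an engineer would, in place of code of your own. Each camera call takes 0.05 s, during which the arm holds its last target.

## Task

Nest the two loose aluminium pots, one after the other and in either order, onto the pot clamped in the dark round carrier, so that all three stand as one upright stack with each pot fully home in the one below. A pot goes home only when its slots drop over the ribs inside the pot below, and the angle of the clamped pot is unknown, so turn it by feel until it drops. Leave the other loose things on the desk where they lie.

Things in the scene. Friction and masses are not known exactly. Their poses are not given: they have to be found in the camera images.
- nest_rim (a point): Centre of the mouth of the clamped pot (same as the loose ones), at its rim, 56 mm above the desk. x, y follow the carrier only: the pot is clamped at an arbitrary angle, so where its ribs stand is NOT given and must be felt or seen. The first pot's centre comes home 4 mm above this point, the second's 32 mm above; a pot still standing on the ribs is 12 mm too high.
- carrier_foot (a point): Centre of the underside of the fixed dark steel carrier that holds the clamped pot upright: disc 116 mm across, 8 mm high, a clamping ring 66 mm across up to 25 mm high, a black side screw reaching 55 mm out along +x, 16 mm up. z is up.
- pot_a_center (a point): Loose aluminium pot, upright, 48 mm high, about 0.11 kg. This point: its centre, 24 mm above its underside. Lower 20 mm: round foot 42 mm across, bottom edge bevelled to 38, with four open slots 8 mm wide at +x, +y, -x, -y. Upper 28 mm: octagonal collar, 56 mm over flats, which face the same four ways and half-way between. Grip it across flats.
- pot_b_center (a point): Second loose pot, like pot_a; its centre, 24 mm above its underside. Four ribs inside, at +x, +y, -x, -y, 4 mm wide, end 8 mm below the rim. A foot enters the pot below 8 mm at any angle (1.8 mm play all round), lands on the ribs, and drops 12 mm more once turned so that slots meet ribs (within 0.1 rad, alike every quarter turn).
- pot_a_rim (a point): Centre of pot_a's mouth, at the rim, 24 mm above its centre. The mouth is 51 mm wide, narrowing to 46 in 4 mm, so a foot up to about 4 mm off centre is led in. Only 28 mm of a nested pot show above the one below: grip with the fingertips no lower than the collar's lower edge (28 mm under this rim), or they strike the pot below.
- pot_b_rim (a point): Centre of pot_b's mouth, at the rim, 24 mm above its centre.
- gold_ring: Bystander, leave it: gold-coloured bearing cage ring, 31 mm across, 9 mm high. Origin: centre of its underside.
- steel_gauge: Bystander, leave it: steel setting ring with a knurled outside, 54 mm across, 18 mm high. Origin: centre of its underside.
- red_driver: Bystander, leave it: small screwdriver with a red handle, 143 mm long, 11 mm thick. Origin: centre of its underside.
- red_marker: Bystander, leave it: white pen with a red cap, 112 mm long, 17 mm thick. Origin: centre of its underside.
- pocket_calc: Bystander, leave it: dark desk calculator with grey and orange keys, 125 x 75 x 14 mm. Origin: centre of its underside.
- computer_mouse: Bystander, leave it: black computer mouse, 104 x 58 x 37 mm. Origin: centre of its underside.
Mind the look-alikes: they are no part of the job. Leave any red look-alike of the part that bears pot_b_center alone.

How it is judged (in metres and radians):
At the end, for the whole second after the job is handed in: One loose pot is fully home in the clamped pot (centre 4 mm above nest_rim, within 3 mm in height and 4 mm sideways) and the other fully home in that one (centre 32 mm above nest_rim, within 3 mm in height and 7 mm sideways), both upright within 4 degrees (((horizontal distance between pot_a_center and nest_rim below 0.004 m and z of pot_a_center in the frame of nest_rim between 0.001 and 0.007 m and angle between each of pot_a_center, pot_b_center's own z axis and vertical below 0.07 rad and horizontal distance between pot_b_center and nest_rim below 0.007 m and z of pot_b_center in the frame of nest_rim between 0.029 and 0.035 m) or (horizontal distance between pot_b_center and nest_rim below 0.004 m and z of pot_b_center in the frame of nest_rim between 0.001 and 0.007 m and angle between each of pot_b_center, pot_a_center's own z axis and vertical below 0.07 rad and horizontal distance between pot_a_center and nest_rim below 0.007 m and z of pot_a_center in the frame of nest_rim between 0.029 and 0.035 m))); the robot touches nothing.
It fails at once if one of the six loose bystanders is pushed more than 30 mm from its place (distance of any of gold_ring, steel_gauge, red_driver, red_marker, pocket_calc, computer_mouse from where it was at the start of the episode above 0.03 m).
It also fails if it takes over 72 s, if anything falls off the work surface, if the arm or the gripper's body presses on something with over 40 N, if the wrist force passes 120 N, or if a joint passes its speed limit or range.

## Working session

There is one attempt and no reset: what is moved stays moved. The work goes in short steps, Python scripts to look and compute and a shell command to move; the robot and the scene stay as the last step left them, time stands still between calls to the robot, and variables do not carry over. Pictures are saved under pics/ and viewed, and the job is handed in when it is done.

```bash
mkdir -p pics; ls
python3 - <<'E'
from station import *
import cv2, numpy as np
s=get_state(); print({k:np.round(v,4).tolist() for k,v in s.items()})
for n in ["scene","top","wrist"]:
    im=get_image(n); cv2.imwrite(f"pics/{n}0.png",im["color"][:,:,::-1])
    print(n,{k:np.round(v,4).tolist() for k,v in im.items() if k!="color"})
E
```

```text
pics
{'time': 0.0, 'joints': [-80.8733, 28.3139, 77.1252, -0.0004, 74.6269, -5.4717], 'joint_vel': [-0.0087, -0.0938, -0.0421, -0.0583, 0.1207, 0.0965], 'tau': [0.0018, -87.8825, -38.1853, 0.0707, 0.0533, -0.0001], 'tcp_pos': [0.1575, -0.6045, 0.2324], 'orientation': [[0.9677, 0.252, -0.0002], [0.252, -0.9677, 0.0011], [0.0001, -0.0011, -1.0]], 'force': [0.4528, -0.5012, -0.6228], 'moment': [0.004, -0.0498, 0.0537], 'opening': 0.9991}
scene {'intrinsics': [[531.4463, 0.0, 325.0311], [0.0, 531.4463, 240.2865], [0.0, 0.0, 1.0]], 'xyz': [-0.0746, 0.6803, 0.7949], 'attitude': [[-0.7501, -0.412, 0.5173], [-0.6612, 0.4531, -0.5979], [0.012, -0.7905, -0.6123]]}
top {'intrinsics': [[537.0181, 0.0, 334.3113], [0.0, 537.0181, 237.9376], [0.0, 0.0, 1.0]], 'xyz': [0.3577, -0.0004, 1.2293], 'attitude': [[-0.0139, -0.9886, 0.1501], [-0.9998, 0.0122, -0.0124], [0.0104, -0.1502, -0.9886]]}
wrist {'intrinsics': [[370.2282, 0.0, 318.2507], [0.0, 370.2282, 241.8214], [0.0, 0.0, 1.0]], 'mount': [[0.0007, -0.9554, -0.2954, 0.0858], [1.0, 0.0007, 0.0002, 0.0001], [-0.0, -0.2954, 0.9554, -0.1506], [0.0, 0.0, 0.0, 1.0]]}
```

View pics/top0.png

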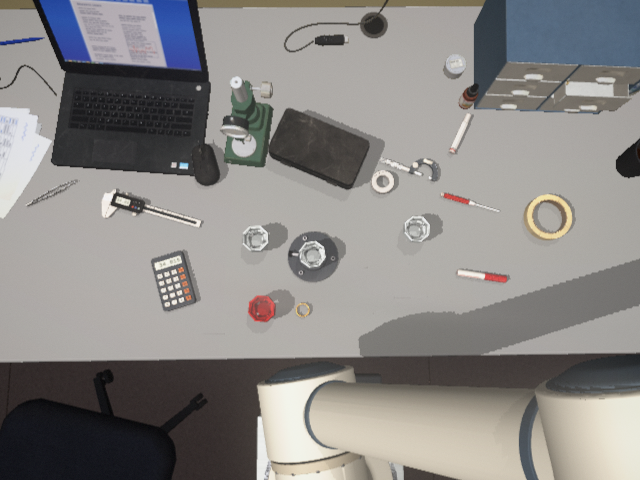

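View pics/scene0.png

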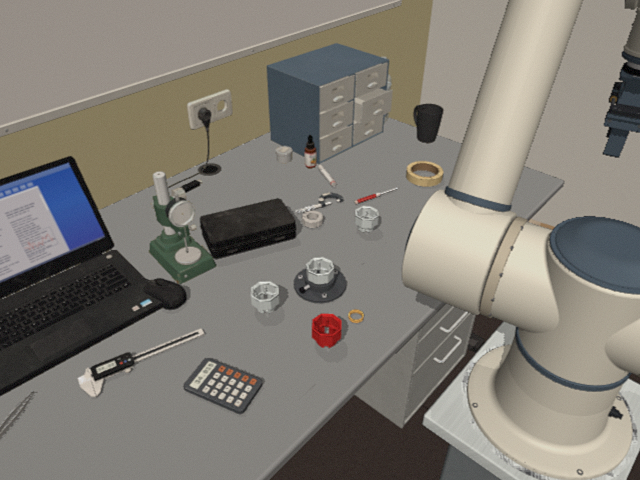

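```bash
cat > h.py <<'E'
import numpy as np, cv2
from station import *
def ray(im,uv,z,R=None,t=None):
    K=im["intrinsics"]
    R=np.array(im["attitude"]) if R is None else R
    t=np.array(im["xyz"]) if t is None else t
    d=R@np.linalg.solve(np.array(K),np.array([uv[0],uv[1],1.0]))
    return t+d*(z-t[2])/d[2]
def wristpose(s,im):
    M=np.array(im["mount"]); R=np.array(s["orientation"]); p=np.array(s["tcp_pos"])
    return R@M[:3,:3], R@M[:3,3]+p
E
python3 - <<'E'
from h import *
im=get_image("top"); c=im["color"][:,:,::-1]
tiles=[cv2.resize(c[y-28:y+28,x-28:x+28],(392,392),interpolation=cv2.INTER_CUBIC) for x,y in [(256,239),(313,256)]]
cv2.imwrite("pics/z0.png",np.hstack(tiles))
cv2.imwrite("pics/z1.png",cv2.resize(c[229-28:229+28,416-28:416+28],(392,392),interpolation=cv2.INTER_CUBIC))
for n,uv,z in [("L",(256,238),.048),("C",(313,254),.056),("R",(417,228),.048),("red",(262,307),.048)]: print(n,ray(im,uv,z).round(4))
E
```

```text
L [0.539  0.1588 0.048 ]
C [0.5006 0.0322 0.056 ]
R [ 0.5572 -0.2003  0.048 ]
red [0.3867 0.1445 0.048 ]
```

View pics/z0.png

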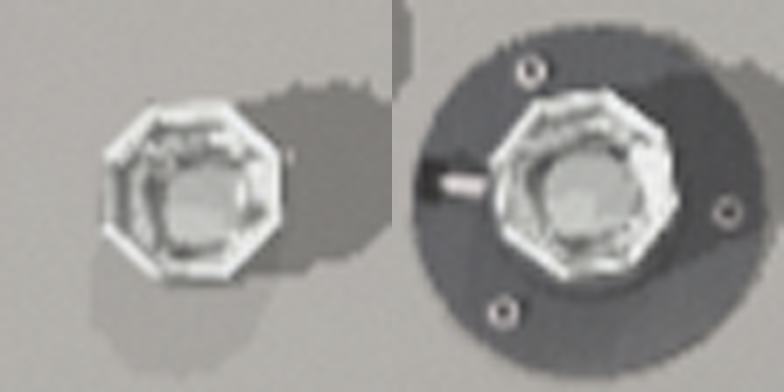

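View pics/z1.png

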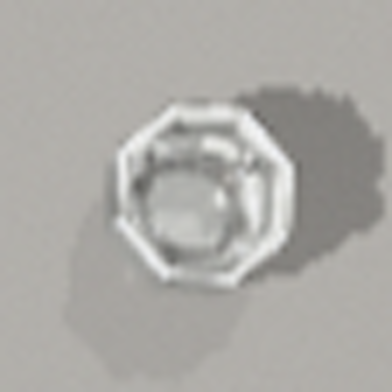

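```bash
cat >> h.py <<'E'
def delta(p,yaw=None,s=None):
    """shift in tool axes to reach world p; yaw = desired direction of tool x in world (deg), tool straight down"""
    from scipy.spatial.transform import Rotation as Ro
    s=s or get_state(); R=np.array(s["orientation"]); 
    a=np.degrees(np.arctan2(R[1,0],R[0,0])); y=a if yaw is None else yaw
    c,sn=np.cos(np.radians(y)),np.sin(np.radians(y))
    T=np.array([[c,sn,0],[sn,-c,0],[0,0,-1.]])
    print("yaw now",a.round(2),"shift",(R.T@(np.array(p)-s["tcp_pos"])).round(4),"rot",Ro.from_matrix(R.T@T).as_rotvec().round(4))
E
python3 -m crank '[[0.489,-0.291,0.04,0,0,0],[0.489,-0.291,0.04,0,0,0],[0.489,-0.291,0.04,0,0,0],[0.489,-0.291,0.04,0,0,0],[0.489,-0.291,0.04,0,0,0]]' 0
python3 -c "
from h import *
delta([.5572,-.2003,.19])"
```

```text
time: 0.82
tcp_pos: [0.3777, -0.3815, 0.2109]
orientation: [[0.968, 0.252, 0.0], [0.252, -0.968, -0.0], [0.0, 0.0, -1.0]]
force: [0.2, -0.6, 0.1]
opening: 0.999
yaw now 14.58 shift [ 0.2193 -0.1302  0.0209] rot [ 0.0002 -0.0001 -0.    ]
```

```bash
python3 -m crank '[[0.219,-0.130,0.021,0,0,0],[0.219,-0.130,0.021,0,0,0],[0.219,-0.130,0.021,0,0,0],[0.219,-0.130,0.021,0,0,0],[0.219,-0.130,0.021,0,0,0]]' 0
python3 -c "
from h import *
delta([.5572,-.2003,.19])
s=get_state(); im=get_image('wrist'); cv2.imwrite('pics/w1.png',im['color'][:,:,::-1])"
```

```text
time: 1.45
tcp_pos: [0.5578, -0.1989, 0.1894]
orientation: [[0.967, 0.256, -0.0], [0.256, -0.967, 0.001], [0.0, -0.001, -1.0]]
force: [-0.2, -0.8, -0.2]
opening: 0.998
yaw now 14.83 shift [-0.0009  0.0012 -0.0006] rot [-0.0006 -0.0001  0.    ]
```

View pics/w1.png

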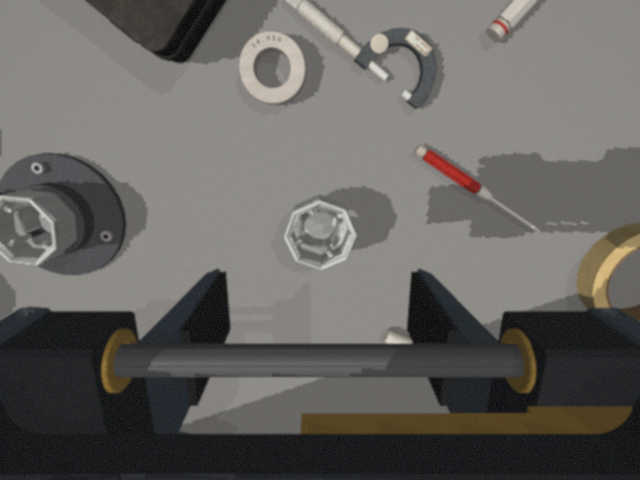

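```bash
cat >> h.py <<'E'
def zoom(im,u,v,h,name,k=None,thr=None):
    c=im["color"][:,:,::-1][v-h:v+h,u-h:u+h]
    cv2.imwrite(name,cv2.resize(c,(560,560),interpolation=cv2.INTER_CUBIC))
def octa(im,u,v,h,R,t,z,thr=200):
    """bright blob -> hull -> world points at z; centre (minAreaRect / hull) and edge angle mod 45"""
    g=cv2.cvtColor(im["color"],cv2.COLOR_RGB2GRAY)
    m=np.zeros_like(g); m[v-h:v+h,u-h:u+h]=(g[v-h:v+h,u-h:u+h]>thr)*255
    p=np.argwhere(m)[:,::-1].astype(np.int32); hull=cv2.convexHull(p.reshape(-1,1,2))[:,0]
    W=np.array([ray(im,q,z,R,t)[:2] for q in hull.astype(float)])
    c,r=cv2.minEnclosingCircle(W.astype(np.float32)*1000)
    d=np.roll(W,-1,0)-W; L=np.hypot(*d.T); a=np.arctan2(d[:,1],d[:,0])
    ang=np.degrees(np.angle((L**2*np.exp(8j*a)).sum()))/8
    M=cv2.moments((W*1e6).astype(np.float32).reshape(-1,1,2)); cen=np.array([M["m10"],M["m01"]])/M["m00"]/1e6
    print("centre",cen.round(4),"circ",np.round(c,1),"r mm",round(r,1),"edge ang mod45",round(ang,1),"area-eq flats mm",round(np.sqrt(cv2.contourArea((W*1000).astype(np.float32))/0.8284),1))
    return cen,ang
E
cat > look.py <<'E'
import sys; from h import *
# look.py u v h z name thr
u,v,h=map(int,sys.argv[1:4]); z=float(sys.argv[4]); thr=int(sys.argv[6]) if len(sys.argv)>6 else 200
s=get_state(); im=get_image("wrist"); R,t=wristpose(s,im)
cv2.imwrite(f"pics/{sys.argv[5]}_full.png",im["color"][:,:,::-1])
zoom(im,u,v,h,f"pics/{sys.argv[5]}.png"); octa(im,u,v,h,R,t,z,thr)
E
for t in 170 190 ; do python3 look.py 320 234 50 0.048 w2 $t; done
```

```text
centre [ 0.5589 -0.1999] circ [ 558.9 -199.8] r mm 29.2 edge ang mod45 -5.6 area-eq flats mm 54.6
centre [ 0.5587 -0.2   ] circ [ 558.7 -200.1] r mm 28.7 edge ang mod45 -5.0 area-eq flats mm 52.9
```

View pics/w2.png

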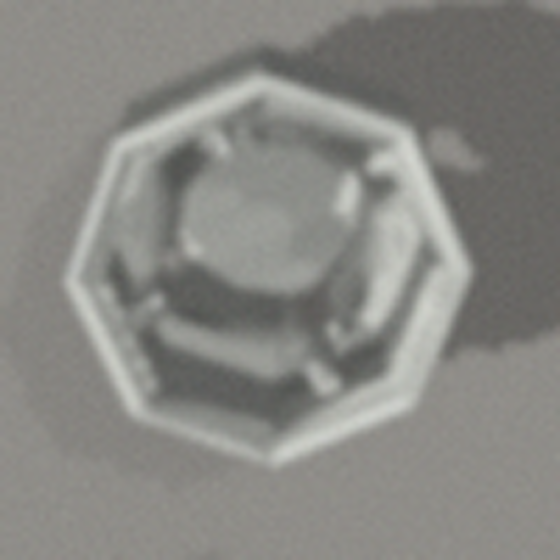

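Run:
```python
from h import *
im=get_image("top"); R,t=np.array(im["attitude"]),np.array(im["xyz"])
for n,(u,v),z in [("L",(256,238),.048),("C",(313,254),.056),("R",(417,228),.048)]:
    print(n); octa(im,u,v,18,R,t,z,195)
s=get_state(); im=get_image("wrist"); R,t=wristpose(s,im)
c=im["color"][:,:,::-1]; cv2.imwrite("pics/w3.png",cv2.resize(c[170:290,0:120],(600,600),interpolation=cv2.INTER_CUBIC))
```

```text
L
centre [0.5437 0.1562] circ [540.2 160.4] r mm 28.1 edge ang mod45 -1.8 area-eq flats mm 44.5
C
centre [0.5017 0.0346] circ [501.8  34.5] r mm 28.0 edge ang mod45 4.2 area-eq flats mm 51.5
RTraceback (most recent call last):
  File "<stdin>", line 4, in <module>
  File "h.py", line 27, in octa
    p=np.argwhere(m)[:,::-1].astype(np.int32); hull=cv2.convexHull(p.reshape(-1,1,2))[:,0]
                                                    ~~~~~~~~~~~~~~~~~~~~~~~~~~~~~~~~~^^^^^
TypeError: 'NoneType' object is not subscriptable
```

```bash
python3 -c "
from h import *
delta([.501,.033,.195])"
```

```text
yaw now 14.56 shift [ 0.0069 -0.2418 -0.005 ] rot [-0.      0.0004 -0.    ]
```

```bash
python3 -m crank '[[0.003,-0.06,-0.005,0,0,0],[0.004,-0.12,-0.005,0,0,0],[0.005,-0.18,-0.005,0,0,0],[0.007,-0.242,-0.005,0,0,0],[0.007,-0.242,-0.005,0,0,0]]'
python3 -m crank '[[0,0,0,0,0,0]]'
python3 look.py 320 235 50 0.056 w4 180;python3 look.py 320 235 50 0.056 w4 195
```

```text
time: 2.28
tcp_pos: [0.4999, 0.036, 0.1953]
orientation: [[0.967, 0.254, -0.0], [0.254, -0.967, 0.0], [-0.0, -0.001, -1.0]]
force: [1.1, -0.6, 0.9]
opening: 1.004
time: 2.4
tcp_pos: [0.5016, 0.0328, 0.1953]
orientation: [[0.968, 0.251, 0.001], [0.251, -0.968, -0.0], [0.001, 0.001, -1.0]]
force: [-0.1, -0.8, -0.2]
opening: 1.0
centre [0.5035 0.0345] circ [503.5  34.4] r mm 29.1 edge ang mod45 7.9 area-eq flats mm 54.1
centre [0.5035 0.0343] circ [503.3  34.4] r mm 28.7 edge ang mod45 8.5 area-eq flats mm 52.9
```

View pics/w4.png

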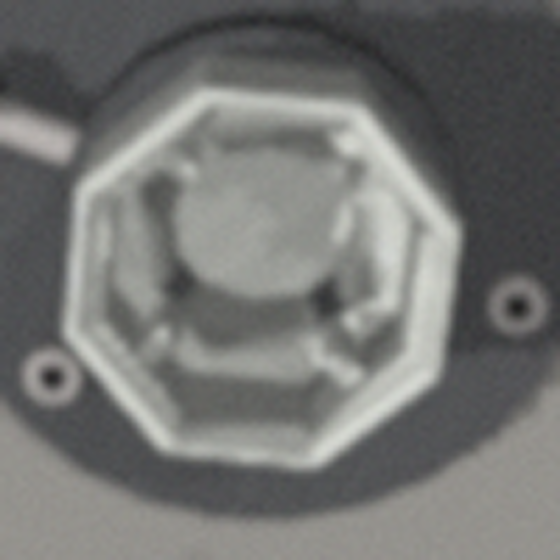

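View pics/w4_full.png

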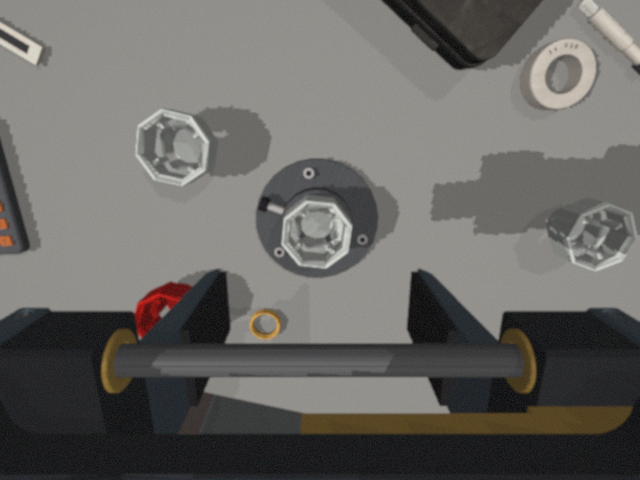

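```bash
python3 -c "
from h import *
s=get_state()
delta([.5588,-.2,.12],-5.3,s);delta([.5588,-.2,.042],-5.3,s)"
```

```text
yaw now 14.48 shift [-0.003   0.2391  0.0752] rot [ 3.000e-04 -4.000e-04  3.451e-01]
yaw now 14.48 shift [-0.003   0.2391  0.1532] rot [ 3.000e-04 -4.000e-04  3.451e-01]
```

```bash
python3 -m crank '[[-0.001,0.06,0.01,0,0,0.1],[-0.002,0.12,0.03,0,0,0.2],[-0.003,0.18,0.05,0,0,0.345],[-0.003,0.239,0.07,0,0,0.345],[-0.003,0.239,0.075,0,0,0.345]]'
python3 -m crank '[[0,0,0,0,0,0]]'
python3 look.py 320 200 70 0.048 w5 180;  python3 -c "
from h import *
s=get_state()
delta([.5588,-.2,.042],-5.3,s)"
```

```text
time: 3.12
tcp_pos: [0.5588, -0.2035, 0.1185]
orientation: [[0.995, -0.096, -0.0], [-0.096, -0.995, -0.0], [-0.0, 0.0, -1.0]]
force: [-0.0, -0.5, -1.1]
opening: 0.999
time: 3.25
tcp_pos: [0.558, -0.199, 0.1194]
orientation: [[0.996, -0.092, -0.001], [-0.092, -0.996, 0.001], [-0.001, -0.001, -1.0]]
force: [0.1, 1.2, 0.3]
opening: 1.003
centre [ 0.5684 -0.2003] circ [ 562.8 -200.5] r mm 28.0 edge ang mod45 -6.2 area-eq flats mm 38.6
yaw now -5.23 shift [0.0008 0.0017 0.0779] rot [-0.0004  0.0008  0.0013]
```

View pics/w5_full.png

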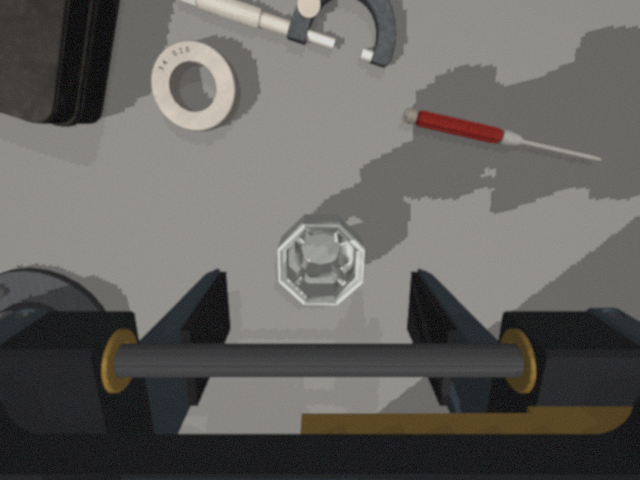

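```bash
python3 -m crank '[[0.001,0.001,0.04,0,0,0],[0.001,0.001,0.078,0,0,0],[0.001,0.001,0.078,0,0,0],[0.001,0.001,0.078,0,0,0]]'
python3 -m crank '[[0,0,0,0,0,0],[0,0,0,0,0,0],[0,0,0,0,0,0],[0,0,0,0,0,0]]' 255
python3 -m crank '[[0,0,0,0,0,0],[0,0,0,0,0,0],[0,0,0,0,0,0]]' 255
python3 -c "
from h import *
s=get_state();print(s['force'])
delta([.5035,.0345,.14],8.2,s)"
```

```text
time: 3.8
tcp_pos: [0.5604, -0.199, 0.0436]
orientation: [[0.996, -0.089, 0.001], [-0.089, -0.996, -0.001], [0.001, 0.0, -1.0]]
force: [0.4, 0.2, -0.2]
opening: 1.003
time: 4.3
tcp_pos: [0.5599, -0.1993, 0.0422]
orientation: [[0.996, -0.09, 0.0], [-0.09, -0.996, -0.0], [0.0, 0.0, -1.0]]
force: [-0.6, -0.0, 5.2]
opening: 0.613
time: 4.68
tcp_pos: [0.5599, -0.1993, 0.0422]
orientation: [[0.996, -0.09, 0.0], [-0.09, -0.996, -0.0], [0.0, 0.0, -1.0]]
force: [-0.7, -0.4, 6.5]
opening: 0.614
[-0.74729522 -0.38574345  6.53868015]
yaw now -5.17 shift [-0.0772 -0.2278 -0.0978] rot [ 2.000e-04 -3.000e-04 -2.333e-01]
```

```bash
python3 -m crank '[[0,0,-0.05,0,0,0],[0,-0.01,-0.1,0,0,0],[-0.03,-0.07,-0.1,0,0,-0.1],[-0.05,-0.13,-0.1,0,0,-0.2],[-0.07,-0.19,-0.1,0,0,-0.233]]'
python3 -c "
from h import *
s=get_state();print(s['force'],s['opening'])
delta([.5045,.0345,.14],8.2,s)"
```

```text
time: 5.3
tcp_pos: [0.5078, -0.008, 0.1421]
orientation: [[0.99, 0.144, 0.0], [0.144, -0.99, 0.0], [0.0, -0.0, -1.0]]
force: [0.5, 1.0, -0.7]
opening: 0.61
[ 0.48666774  0.983964   -0.6969901 ] 0.6100405621007842
yaw now 8.26 shift [ 0.0029 -0.0425  0.0021] rot [-0.0001 -0.0002  0.001 ]
```

```bash
python3 -m crank '[[0.003,-0.042,0.0,0,0,0],[0.003,-0.042,0.0,0,0,0],[0.003,-0.042,0.0,0,0,0]]'
python3 -c "
from h import *
s=get_state();print(s['force'],s['opening'])
delta([.5045,.0345,.104],8.2,s)
im=get_image('wrist');cv2.imwrite('pics/w6.png',im['color'][:,:,::-1])
im=get_image('scene');cv2.imwrite('pics/s6.png',cv2.resize(im['color'][200:340,240:400,::-1],(640,560)))"
```

```text
time: 5.68
tcp_pos: [0.5057, 0.0322, 0.1419]
orientation: [[0.99, 0.143, -0.0], [0.143, -0.99, -0.0], [-0.0, 0.0, -1.0]]
force: [0.3, 0.6, -1.2]
opening: 0.609
[ 0.26056652  0.61415236 -1.19619085] 0.6094937887530522
yaw now 8.21 shift [-0.0008 -0.0025  0.0379] rot [0.0002 0.0001 0.0002]
```

View pics/w6.png

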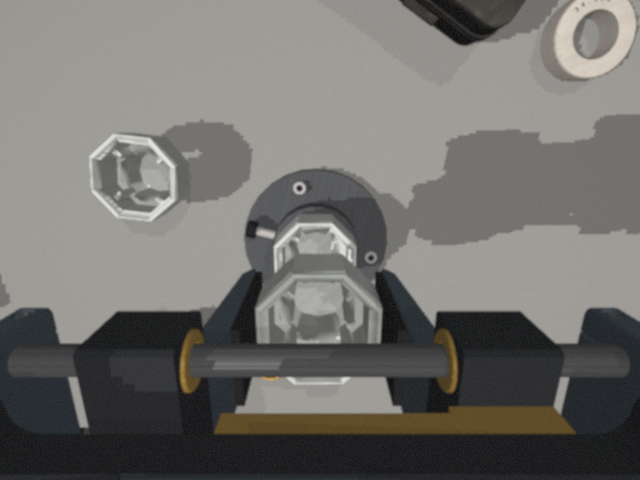

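View pics/s6.png

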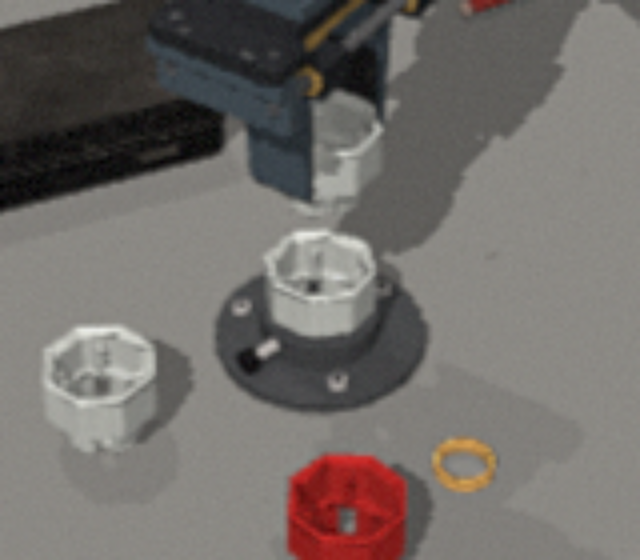

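```bash
python3 -m crank '[[-0.001,-0.002,0.02,0,0,0],[-0.001,-0.002,0.035,0,0,0],[-0.001,-0.002,0.04,0,0,0],[-0.001,-0.002,0.045,0,0,0],[-0.001,-0.002,0.045,0,0,0]]'
python3 -c "
from h import *
s=get_state();print(s['force'],s['moment'],s['opening'])
delta([.5045,.0345,.09],8.2,s)"
```

```text
time: 6.4
tcp_pos: [0.5043, 0.0342, 0.097]
orientation: [[0.99, 0.142, -0.0], [0.142, -0.99, 0.0], [-0.0, -0.0, -1.0]]
force: [-0.6, -0.0, -0.6]
opening: 0.612
[-0.64171158 -0.02225008 -0.64237963] [-0.00324453  0.01975611  0.00574715] 0.6120130166309247
yaw now 8.18 shift [ 0.0002 -0.0003  0.007 ] rot [-0.      0.0001 -0.0004]
```

No contact yet; continue gently.

```bash
for i in 1 ; do python3 -m crank '[[0,0,0.003,0,0,0],[0,0,0.005,0,0,0],[0,0,0.007,0,0,0],[0,0,0.007,0,0,0]]'; done; python3 -m crank '[[0,0,0.002,0,0,0],[0,0,0.002,0,0,0]]'
```

```text
time: 6.9
tcp_pos: [0.5042, 0.0343, 0.0899]
orientation: [[0.99, 0.142, -0.0], [0.142, -0.99, 0.0], [-0.0, -0.0, -1.0]]
force: [0.5, -0.3, -1.8]
opening: 0.612
time: 7.15
tcp_pos: [0.5042, 0.0343, 0.0879]
orientation: [[0.99, 0.142, -0.0], [0.142, -0.99, 0.0], [-0.0, -0.0, -1.0]]
force: [-0.6, -0.2, -0.7]
opening: 0.615
```

```bash
python3 -m crank '[[0,0,0.002,0,0,0],[0,0,0.004,0,0,0],[0,0,0.004,0,0,0]]'; python3 -m crank '[[0,0,0.002,0,0,0],[0,0,0.004,0,0,0],[0,0,0.004,0,0,0]]'
```

```text
time: 7.52
tcp_pos: [0.5042, 0.0343, 0.0838]
orientation: [[0.99, 0.142, -0.0], [0.142, -0.99, -0.0], [-0.0, -0.0, -1.0]]
force: [-0.0, -0.1, -1.0]
opening: 0.609
time: 7.9
tcp_pos: [0.5042, 0.0343, 0.0798]
orientation: [[0.99, 0.142, -0.0], [0.142, -0.99, 0.0], [-0.0, -0.0, -1.0]]
force: [0.2, 0.8, -1.4]
opening: 0.612
```

```bash
python3 -m crank '[[0,0,0.001,0,0,0],[0,0,0.001,0,0,0]]'; python3 -m crank '[[0,0,0.001,0,0,0],[0,0,0.001,0,0,0]]';  python3 -m crank '[[0,0,0.001,0,0,0],[0,0,0.001,0,0,0]]'
```

```text
time: 8.15
tcp_pos: [0.5043, 0.0343, 0.079]
orientation: [[0.99, 0.142, 0.0], [0.142, -0.99, 0.0], [0.0, -0.0, -1.0]]
force: [1.0, 0.7, -1.5]
opening: 0.608
time: 8.4
tcp_pos: [0.5044, 0.0343, 0.0782]
orientation: [[0.99, 0.142, 0.0], [0.142, -0.99, -0.0], [0.0, 0.0, -1.0]]
force: [-1.8, -0.4, 4.9]
opening: 0.614
time: 8.65
tcp_pos: [0.5044, 0.0343, 0.0782]
orientation: [[0.99, 0.142, 0.001], [0.142, -0.99, -0.0], [0.001, 0.0, -1.0]]
force: [-7.8, -0.0, 28.0]
opening: 0.612
```

```bash
python3 -m crank '[[0,0,-0.001,0,0,0],[0,0,-0.001,0,0,0]]'; python3 -m crank '[[0,0,0,0,0,0],[0,0,0,0,0,0],[0,0,0,0,0,0],[0,0,0,0,0,0]]' 0;  python3 -m crank '[[0,0,-0.03,0,0,0],[0,0,-0.08,0,0,0],[0,0,-0.12,0,0,0],[0,0,-0.12,0,0,0]]'; python3 look.py 318 232 60 0.084 w7 180
python3 -c "
from h import *
im=get_image('scene');cv2.imwrite('pics/s7.png',cv2.resize(im['color'][200:340,240:400,::-1],(640,560)))"
```

```text
time: 8.9
tcp_pos: [0.5044, 0.0343, 0.0782]
orientation: [[0.99, 0.142, 0.0], [0.142, -0.99, -0.0], [0.0, 0.0, -1.0]]
force: [-2.1, 0.5, 9.4]
opening: 0.613
time: 9.4
tcp_pos: [0.5042, 0.0343, 0.0779]
orientation: [[0.99, 0.142, -0.0], [0.142, -0.99, 0.0], [-0.0, -0.0, -1.0]]
force: [0.5, 0.8, 0.0]
opening: 0.993
time: 9.9
tcp_pos: [0.5058, 0.0342, 0.2007]
orientation: [[0.99, 0.142, 0.005], [0.142, -0.99, -0.0], [0.005, 0.001, -1.0]]
force: [-0.3, -0.6, -1.3]
opening: 1.0
centre [0.5033 0.0343] circ [503.3  34.3] r mm 29.2 edge ang mod45 8.0 area-eq flats mm 54.0
```

View pics/w7.png

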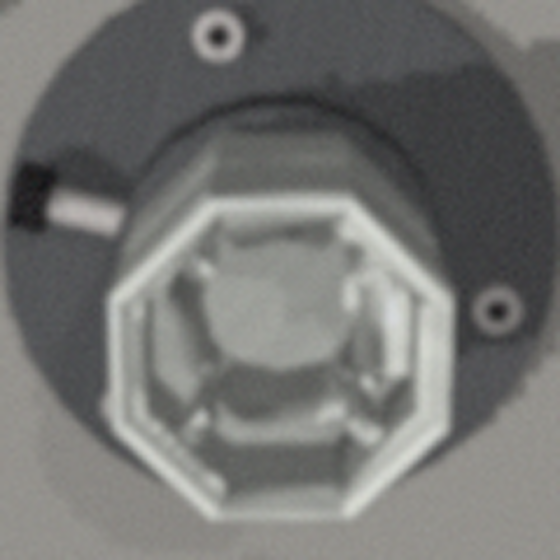

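View pics/w7_full.png

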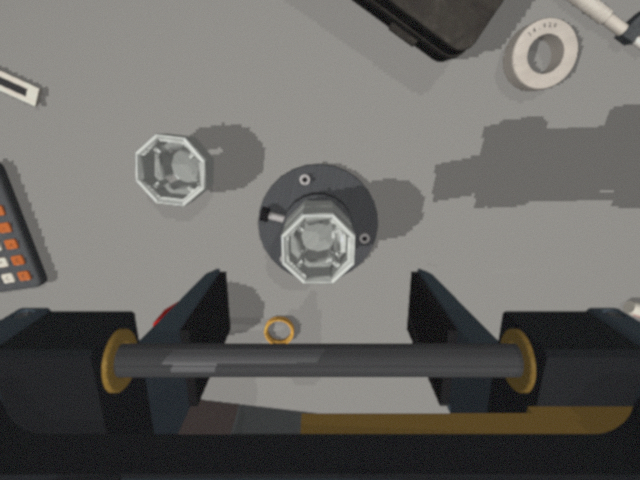

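View pics/s7.png

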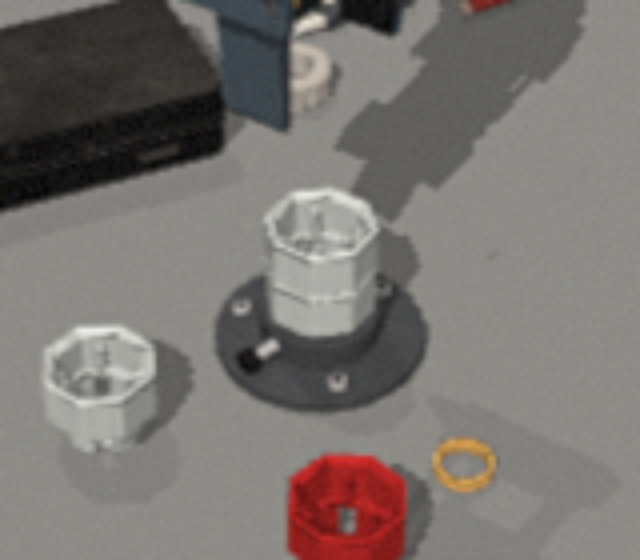

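```bash
python3 look.py 171 169 45 0.048 w8 190; python3 -c "
from h import *
delta([.541,.158,.185])"
```

```text
centre [0.5414 0.1609] circ [541.3 161. ] r mm 28.8 edge ang mod45 1.7 area-eq flats mm 53.2
yaw now 8.18 shift [ 0.0545 -0.1171  0.0122] rot [-0.0002  0.001  -0.    ]
```

```bash
python3 -m crank '[[0.02,-0.05,0.0,0,0,0.05],[0.05,-0.1,0.01,0,0,0.113],[0.055,-0.12,0.015,0,0,0.113],[0.055,-0.12,0.015,0,0,0.113],[0.055,-0.12,0.015,0,0,0.113]]'; for t in 180 195; do python3 look.py 320 235 50 0.048 w9 $t; done; python3 -c "
from h import *
delta([.5414,.1609,.1],1.7)"
```

```text
time: 10.68
tcp_pos: [0.541, 0.1599, 0.1825]
orientation: [[1.0, 0.03, -0.001], [0.03, -1.0, -0.001], [-0.001, 0.001, -1.0]]
force: [-0.6, -0.5, 0.4]
opening: 0.999
centre [0.5415 0.1615] circ [541.3 161.5] r mm 29.3 edge ang mod45 2.0 area-eq flats mm 54.2
centre [0.5416 0.1615] circ [541.5 161.5] r mm 28.7 edge ang mod45 1.7 area-eq flats mm 53.1
yaw now 1.65 shift [ 0.     -0.0012  0.083 ] rot [ 0.0002  0.0003 -0.0008]
```

View pics/w9.png

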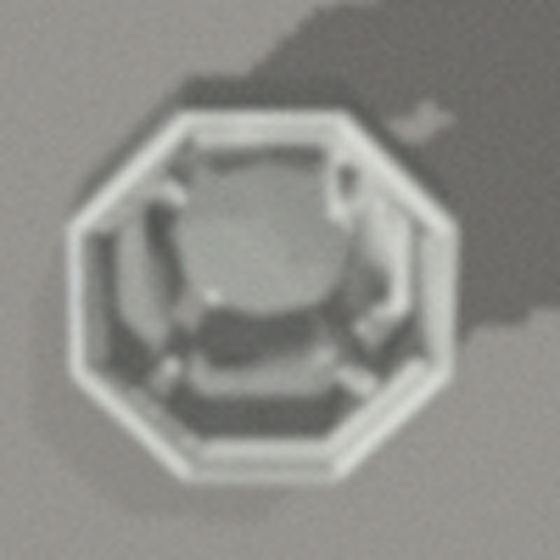

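View pics/w9_full.png

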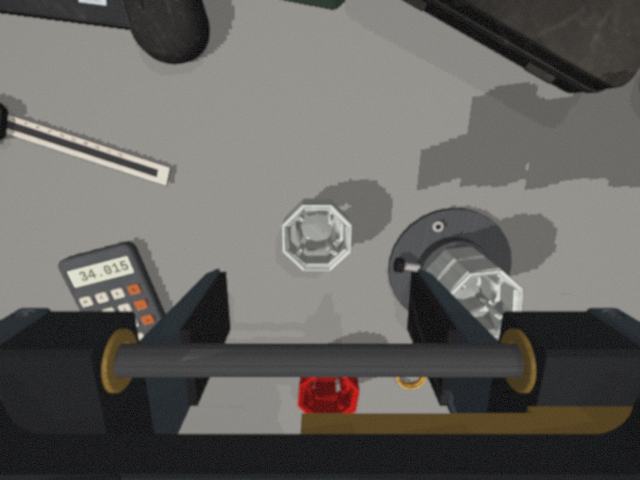

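```bash
python3 -m crank '[[0.0005,-0.0015,0.05,0,0,0],[0.0005,-0.0015,0.1,0,0,0],[0.0005,-0.0015,0.141,0,0,0],[0.0005,-0.0015,0.141,0,0,0],[0.0005,-0.0015,0.141,0,0,0]]'
python3 -m crank '[[0,0,0,0,0,0],[0,0,0,0,0,0],[0,0,0,0,0,0],[0,0,0,0,0,0],[0,0,0,0,0,0]]' 255
python3 -m crank '[[0,0,0,0,0,0],[0,0,0,0,0,0]]' 255
python3 -c "
from h import *
s=get_state();print(s['force'])
delta([.5035,.0345,.165],8.1,s)"
```

```text
time: 11.4
tcp_pos: [0.5429, 0.1621, 0.0435]
orientation: [[1.0, 0.029, 0.001], [0.029, -1.0, 0.0], [0.001, -0.0, -1.0]]
force: [0.8, -0.6, 1.2]
opening: 0.999
time: 12.02
tcp_pos: [0.5422, 0.1624, 0.0423]
orientation: [[1.0, 0.03, 0.0], [0.03, -1.0, 0.0], [0.0, -0.0, -1.0]]
force: [-0.7, -1.0, 6.9]
opening: 0.611
time: 12.28
tcp_pos: [0.5422, 0.1624, 0.0423]
orientation: [[1.0, 0.03, 0.0], [0.03, -1.0, 0.0], [0.0, -0.0, -1.0]]
force: [-0.8, -1.2, 7.1]
opening: 0.61
[-0.82703296 -1.17187536  7.10669221]
yaw now 1.71 shift [-0.0425  0.1267 -0.1227] rot [ 0.     -0.0003 -0.1115]
```

```bash
python3 -m crank '[[0,0,-0.06,0,0,0],[0,0,-0.115,0,0,0],[-0.015,0.05,-0.123,0,0,-0.06],[-0.03,0.1,-0.123,0,0,-0.112],[-0.042,0.127,-0.123,0,0,-0.112]]'
python3 -m crank '[[0,0,0,0,0,0],[0,0,0,0,0,0]]'
python3 -c "
from h import *
s=get_state();print(s['force'],s['opening'])
delta([.5042,.0344,.120],8.1,s)
im=get_image('scene');cv2.imwrite('pics/s8.png',cv2.resize(im['color'][180:320,240:400,::-1],(640,560)))"
```

```text
time: 12.9
tcp_pos: [0.5032, 0.0324, 0.1652]
orientation: [[0.99, 0.141, 0.0], [0.141, -0.99, -0.0], [-0.0, 0.0, -1.0]]
force: [0.1, -0.3, -1.8]
opening: 0.612
time: 13.15
tcp_pos: [0.5041, 0.0345, 0.165]
orientation: [[0.99, 0.141, 0.0], [0.141, -0.99, 0.0], [0.0, -0.0, -1.0]]
force: [-0.2, -0.5, -1.0]
opening: 0.616
[-0.17800106 -0.51410149 -1.03963474] 0.6156294531380408
yaw now 8.1 shift [0.     0.0001 0.045 ] rot [-0.0002 -0.0002  0.0001]
```

View pics/s8.png

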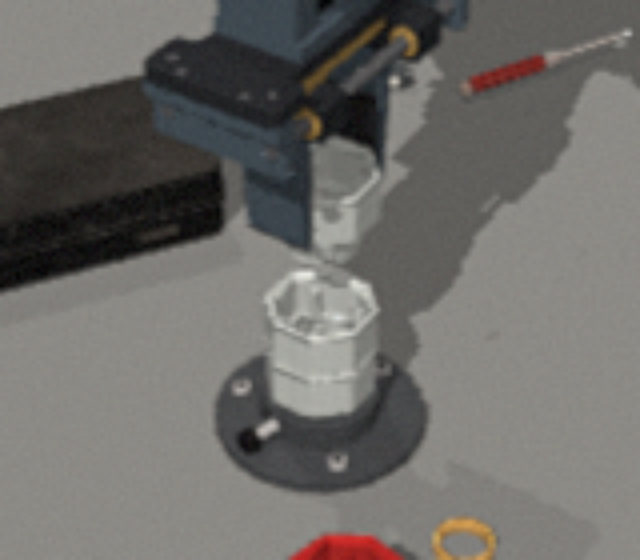

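```bash
python3 -m crank '[[0,0,0.02,0,0,0],[0,0,0.035,0,0,0],[0,0,0.04,0,0,0],[0,0,0.043,0,0,0],[0,0,0.043,0,0,0]]'
python3 -m crank '[[0,0,0.002,0,0,0],[0,0,0.004,0,0,0],[0,0,0.006,0,0,0],[0,0,0.006,0,0,0]]'
```

```text
time: 13.82
tcp_pos: [0.5041, 0.0344, 0.1222]
orientation: [[0.99, 0.142, 0.0], [0.142, -0.99, 0.0], [0.0, 0.0, -1.0]]
force: [-0.2, -0.6, -1.1]
opening: 0.609
time: 14.32
tcp_pos: [0.5038, 0.0342, 0.1159]
orientation: [[0.99, 0.141, -0.0], [0.141, -0.99, 0.0], [-0.0, -0.0, -1.0]]
force: [0.5, -0.2, -1.6]
opening: 0.613
```

Below rib height (0.118) with no force: the slots have met the ribs.

```bash
python3 -m crank '[[0,0,0.002,0,0,0],[0,0,0.004,0,0,0],[0,0,0.006,0,0,0],[0,0,0.008,0,0,0],[0,0,0.008,0,0,0]]'
python3 -m crank '[[0,0,0.001,0,0,0],[0,0,0.001,0,0,0]]'; python3 -m crank '[[0,0,0.001,0,0,0],[0,0,0.001,0,0,0]]'
```

```text
time: 14.95
tcp_pos: [0.5038, 0.0342, 0.1078]
orientation: [[0.99, 0.141, -0.0], [0.141, -0.99, 0.0], [-0.0, -0.0, -1.0]]
force: [-0.4, -0.0, -0.8]
opening: 0.609
time: 15.2
tcp_pos: [0.5039, 0.0342, 0.107]
orientation: [[0.99, 0.141, -0.0], [0.141, -0.99, 0.0], [-0.0, -0.0, -1.0]]
force: [-0.2, 0.7, -1.1]
opening: 0.61
time: 15.45
tcp_pos: [0.504, 0.0342, 0.1063]
orientation: [[0.99, 0.141, 0.0], [0.141, -0.99, -0.0], [0.0, 0.0, -1.0]]
force: [-2.4, 0.4, 6.1]
opening: 0.611
```

```bash
python3 -m crank '[[0,0,0.0005,0,0,0],[0,0,0.0005,0,0,0]]'; python3 -m crank '[[0,0,-0.0005,0,0,0],[0,0,-0.0005,0,0,0]]'; python3 -m crank '[[0,0,0,0,0,0],[0,0,0,0,0,0],[0,0,0,0,0,0],[0,0,0,0,0,0]]' 0;  python3 -m crank '[[0,0,-0.03,0,0,0],[0,0,-0.08,0,0,0],[0,0,-0.12,0,0,0],[0,0,-0.12,0,0,0]]'; python3 -m crank '[[0,0,0,0,0,0]]'
python3 look.py 318 232 60 0.112 w10 180
python3 -c "
from h import *
im=get_image('scene');cv2.imwrite('pics/s9.png',cv2.resize(im['color'][180:320,240:400,::-1],(640,560)))"
```

```text
time: 15.7
tcp_pos: [0.504, 0.0342, 0.1062]
orientation: [[0.99, 0.141, 0.001], [0.141, -0.99, -0.0], [0.001, 0.0, -1.0]]
force: [-4.4, 0.2, 15.7]
opening: 0.612
time: 15.95
tcp_pos: [0.504, 0.0342, 0.1062]
orientation: [[0.99, 0.141, 0.0], [0.141, -0.99, -0.0], [0.0, 0.0, -1.0]]
force: [-2.1, 0.9, 7.4]
opening: 0.612
time: 16.45
tcp_pos: [0.5039, 0.0342, 0.1059]
orientation: [[0.99, 0.141, -0.0], [0.141, -0.99, 0.0], [-0.0, -0.0, -1.0]]
force: [0.3, 0.4, -0.3]
opening: 0.993
time: 16.95
tcp_pos: [0.5054, 0.0342, 0.2287]
orientation: [[0.99, 0.141, 0.005], [0.141, -0.99, -0.0], [0.005, 0.001, -1.0]]
force: [0.4, -0.2, -0.8]
opening: 0.995
time: 17.08
tcp_pos: [0.5035, 0.0342, 0.2255]
orientation: [[0.99, 0.141, -0.001], [0.141, -0.99, 0.0], [-0.001, -0.0, -1.0]]
force: [0.1, 1.0, -0.2]
opening: 1.005
centre [0.5029 0.0343] circ [502.7  34.3] r mm 29.2 edge ang mod45 8.5 area-eq flats mm 54.1
```

View pics/w10_full.png

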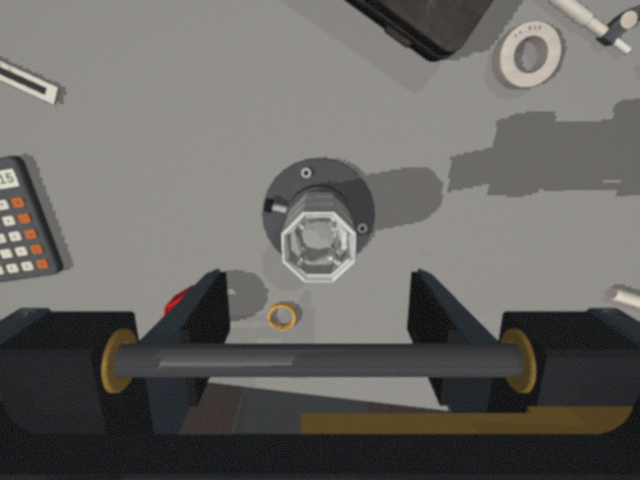

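View pics/s9.png

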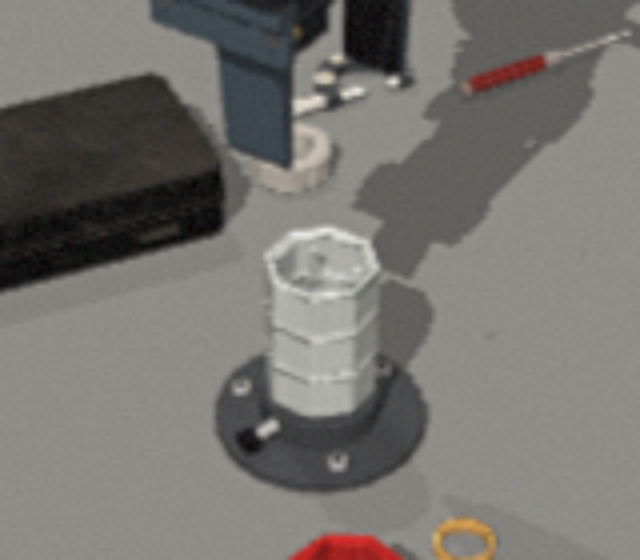

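The scene shows three flush collars in an upright stack: joints at about y=335 and 378, rim at y=260. The wrist view has the top rim centred at (319,245). The gripper is clear, so I'm handing in.

```bash
python3 -c "
from station import *
print(sign_off())"
```

```text
the job is handed in; nothing more can be done
None
```

Both loose pots are nested on the clamped pot, and I handed the job in at about 17 s on the robot's clock; no verdict is reported.

**What I did:** I nested the right-hand pot first, then the left-hand one. The wrist camera showed the ribs and flats, so I turned each pot before lowering it, by about 13.5° and then 6.4°. Both dropped past rib height without resistance, so no searching by feel was needed.

**Last checks:**

| Check | First pot | Second pot |
|---|---|---|
| TCP height where it stopped (expected) | 78.2 mm (78) | 106.2 mm (106) |
| Peak vertical push when it bottomed | 28 N | 16 N |
| Rim centre against the nest centre, which I measured at (0.5035, 0.0345) | within 0.3 mm | within 0.7 mm |

- **Stack:** the final scene picture shows three flush collars standing upright. I judged upright by eye and did not measure the tilt.
- **Robot:** the gripper is open and about 12 cm above where it let go, touching nothing.
- **Bystanders:** the arm touched none of them on its path. I did not re-measure their positions afterwards.
- **Disagreements:** none between these checks. An early centre estimate for the left pot from the top camera was a few millimetres off, so I used the wrist camera's instead.

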